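# Right the toppled tip cleaner and present the soldering iron to it

### The arm

A 7-joint arm with a two-finger parallel gripper is mounted at the origin on a cart in front of the work surface, level with it; the furniture and walls round the work are solid. World frame = base frame: x ahead of the robot, y to its left, z up, the work surface at z = 0. Lengths are in m, angles in rad, forces in N, time in s.
With the tool pointing down it reaches from about 0.35 to 0.9 m from the base axis. Payload 7.2 kg.
Tool frame: the origin (TCP) lies midway between the tips of the shut fingers; the grasp point (between the pads) lies r.tcp_to_grasp behind it (r.tcp_to_grasp is the distance from the TCP to the grasp point, in m); y points along the fingers, x is the direction in which the jaws open and shut, and the axes are right-handed (so a half turn about y gives the same grasp; the last joint's range is limited). The gripper opens to 85 mm and grips with 20 to 120 N. Pads are 22 mm wide; open, the fingers measure 114 mm over their backs; the gripper's body (76 mm by 85 mm) begins 54 mm behind the grasp point. The pads swing forward as they close: fully open they stand 13 mm farther back than shut.
Start: joints at [1.138, 0.411, -0.013, 1.596, 0.006, 1.134, -0.082], TCP at [0.223, -0.584, 0.231] pointing down, gripper open.
Joint ranges: [-2.95, 2.95], [-0.29, 1.99], [-1.47, 1.44], [0.14, 2.54], [-1.03, 4.17], [0.13, 1.85], [-2.86, 2.86]. Speed limits (rad/s): [2.39, 2.39, 3.01, 3.01, 3.14, 3.14, 3.14].

### API

Orientations are given as a 3x3 rotation matrix whose columns are the frame's x, y, z axes.
In Python, from workcell import r gives the robot as it stands. The module is installed in compiled form; this text tells all that it offers. Calls block until the motion is done:
- r.move_to(position, orientation): joint-space move of the TCP to a pose.
- r.move_l(position, ori=None, velocity=0.15): straight line of the TCP; ori=None keeps the orientation; velocity is the mean speed in m/s.
- r.move_joints(angles): joint-space move.
- r.command_gripper(opening, squeeze=None): finger opening in m; squeeze is the grip in N (None keeps the last); returns when the fingers have stopped.
- r.wait(seconds).
- r.solve_ik(position, orientation): joint angles nearest the present ones, or None.
- r.read_camera(name): name is "scene" or "top"; returns the picture (384x512x3 uint8, red, green, blue); there is no depth.
- r.camera_params(name): a dict with "fx", "fy", "cx", "cy" (pixels), "world_from_camera" (4x4, takes a point from camera to world coordinates). Camera axes: x right, y up, looking along -z (the intrinsics and any distortion apply to the point x, -y, -z); pixel columns grow to the right and rows downward; lengths in m; the calibration is good to about 2 mm. A picture is of the moment at which its call begins. camera_params takes no time and is no camera call.
A pose or a line that the arm cannot do raises r.Unreachable and nothing moves.
- r.close_job(): hands the job in, once; it reports no verdict.
Readings, each from a call of its own:
- r.current_clock(): time.
- r.current_q(): joint angles.
- r.current_joint_velocities(): joint speeds.
- r.current_effort(): joint torques, N m.
- r.current_tcp_pos(): TCP position.
- r.current_ee_rot(): TCP orientation.
- r.current_force(): force on the tool from outside, world axes, zero at the start.
- r.current_moment(): the same for the moment, N m.
- r.current_grip_width(): finger opening in m.
Only numpy, scipy, OpenCV 4.12 (cv2) and the standard library are available. Lean on these libraries where they do the work, as an engineer would, in place of code of your own. Each camera call takes 0.05 s, during which the arm holds its last target.

### The job

The tip cleaner (the domed pot of brass wool) has been knocked over: stand it upright on the bench and let go of it. Then draw the soldering iron out of its stand and finish still holding it in the gripper, tilted so that it points straight into the cleaner's slanted opening along the opening's axis, its tip about 15 mm short of the wool and touching nothing. Leave the solder spool, the desoldering wick and the round tin where they are.

Things in the scene. Friction and masses are not known exactly. Their poses are not given: they have to be found in the camera images.
- tip_cleaner: loose yellow tip cleaner, 67 mm across to 42 mm up, 57 mm at 58 mm, domed, 73 mm high, 0.14 kg, solid. Origin: centre of its base; +z: base to dome; the wool-filled opening is on its -x side. Starts lying, +z nearly level, pointing roughly to the right (-y), opening up; middle line about 32 mm up. On its base edge, under about 40 degrees from upright, it settles upright by itself
- wool (a point): middle of the cleaner's round opening (about 45 mm across), in the plane of its rim, where the wool begins: 22.5 mm to -x and 54 mm up from the cleaner's origin. Its +z axis points out of the opening, 35 degrees above level when the cleaner stands (in cleaner axes -0.82, 0, 0.57); its y axis is the cleaner's y
- solder_iron: loose iron hand piece, cold, cordless, 163 mm, 0.06 kg. +y runs from tip to butt; centre line at z = +11 mm of its frame. Handle y -15 to +82 mm, 20 mm wide (x), 22 mm deep (z); shaft and tip y -79 to -15 mm, 10 mm thick; balance at y = +22 mm. Starts tip down in the stand's sleeve, handle outside, leaning 20 to 30 degrees from vertical, its x axis level: the handle can be gripped along x
- iron_tip (a point): the point of the iron's tip: y = -79.5 mm, on the centre line
- iron_grip (a point): a good place to grip the handle: y = +45 mm, on the centre line (124.5 mm from the tip, 37 mm from the butt)
- iron_stand: the iron's stand, fixed to the bench: dark cast base 100 x 84 mm, 17 mm high, two-legged wire bracket, coil-wound steel sleeve (bore 17 mm, 72 mm long) leaning 20 degrees from vertical, upper end towards the stand's -x. Origin: centre of the underside, on the bench. The iron must come about 70 mm along the sleeve to be clear
- stand_mouth (a point): centre of the sleeve's upper mouth, 94 mm above the bench; the iron's handle rests on its rim (26 mm across)
- solder_spool: bystander: blue spool of solder wire standing on its flange, 49 mm across, 32 mm high, with a loose wire end; origin at the centre of its underside
- desolder_wick: bystander: flat yellow spool of desoldering braid, 34 x 53 x 8 mm; origin at the centre of its underside
- flux_tin: bystander: round yellow tin, 50 mm across, 26 mm high; origin at the centre of its underside
There are look-alikes about, which are no part of the job. What is shaped like the iron_stand but blue is not meant.

How it is judged:
By the outcome, as a careful person would: the job done as asked, in the order asked, and still so for the second after the job is handed in, while the arm keeps its last pose, push and grip.
It also fails if it takes over 69 s, if anything falls off the work surface, if the arm or the gripper's body presses on something with over 40 N, if the wrist force passes 120 N, or if a joint passes its speed limit or range.

## Working session

There is one attempt and no reset: what is moved stays moved. The work goes in short steps, each a Python script; the robot and the scene stay as the last script left them, time stands still between calls to the robot, and variables do not carry over. Pictures are saved under pics/ and viewed, and the job is handed in when it is done.

```bash
mkdir -p pics; python3 - <<'E'
from workcell import r
import cv2,numpy as np
for n in("scene","top"):
    im=r.read_camera(n); cv2.imwrite(f"pics/{n}0.png",cv2.resize(im[:,:,::-1],(800,600),interpolation=cv2.INTER_CUBIC)); cv2.imwrite(f"pics/raw_{n}0.png",im[:,:,::-1])
    p=r.camera_params(n);print(n,p)
print(r.tcp_to_grasp,r.current_tcp_pos(),r.current_ee_rot(),r.current_clock(),r.current_grip_width())
E
```

```text
scene {'fx': 469.54233964494955, 'fy': 469.54233964494955, 'cx': 252.2348853490721, 'cy': 188.004544863992, 'world_from_camera': array([[-0.59344387,  0.54622315, -0.59115535, -0.1381869 ],
       [-0.80463782, -0.42046116,  0.41924979,  0.39089214],
       [-0.01955392,  0.72446717,  0.6890319 ,  0.97208274],
       [ 0.        ,  0.        ,  0.        ,  1.        ]])}
top {'fx': 379.10603776991184, 'fy': 379.10603776991184, 'cx': 254.32609323360145, 'cy': 193.02149154160836, 'world_from_camera': array([[-0.09653001,  0.97410453, -0.20445618,  0.39172626],
       [-0.99532532, -0.09383628,  0.02285292, -0.12704356],
       [ 0.00307573,  0.2057064 ,  0.97860892,  1.08573389],
       [ 0.        ,  0.        ,  0.        ,  1.        ]])}
0.0187 [ 0.22280876 -0.5834613   0.23052882] [[ 3.56817419e-01 -6.22407259e-04  9.34173936e-01]
 [-9.34172982e-01  1.33896911e-03  3.56817947e-01]
 [-1.47291612e-03 -9.99998910e-01 -1.03668543e-04]] 0.1 0.08516236983002652
```

View pics/scene0.png

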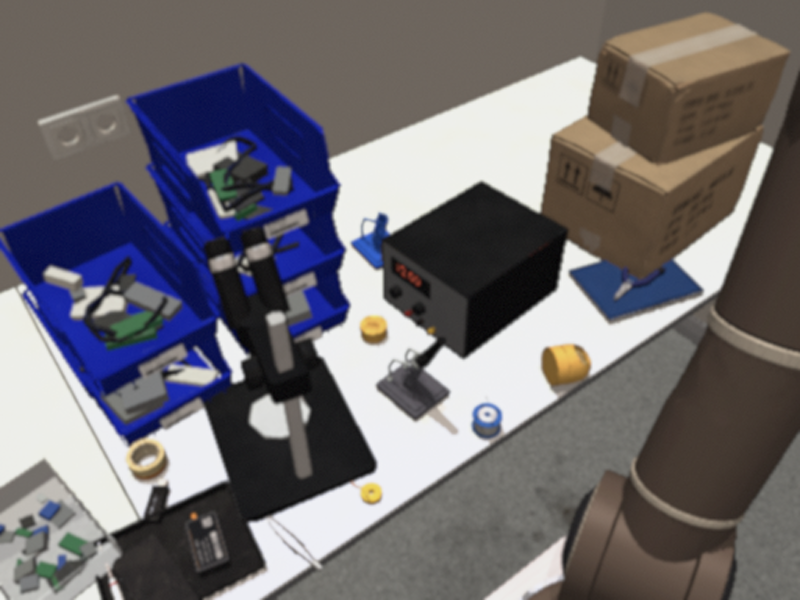

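View pics/top0.png

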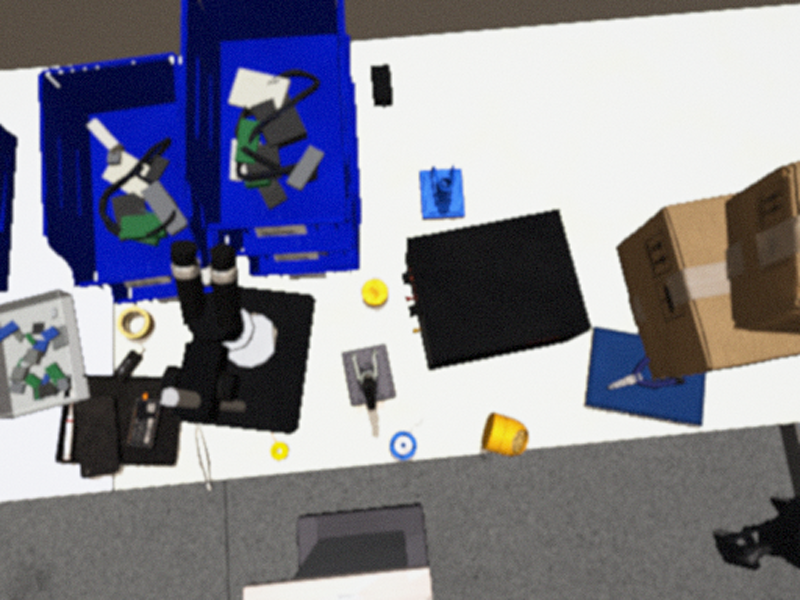

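```bash
python3 - <<'E'
import cv2,numpy as np
a=cv2.imread("pics/raw_scene0.png");b=cv2.imread("pics/raw_top0.png")
# scene crop cols 230-390 rows 195-285
c=cv2.resize(a[190:290,225:385],None,fx=5,fy=5,interpolation=cv2.INTER_CUBIC);cv2.imwrite("pics/s_crop.png",c)
c=cv2.resize(b[210:300,210:345],None,fx=5.9,fy=5.9,interpolation=cv2.INTER_CUBIC);cv2.imwrite("pics/t_crop.png",c)
E
```

```text
(no output)
```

View pics/s_crop.png

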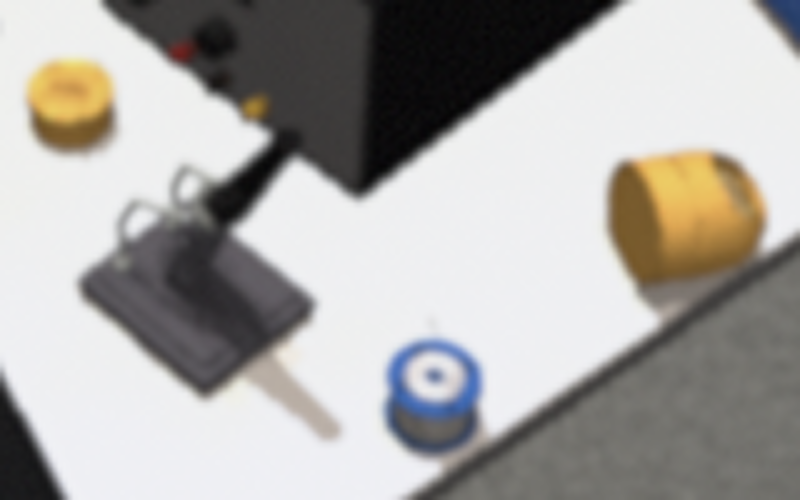

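View pics/t_crop.png

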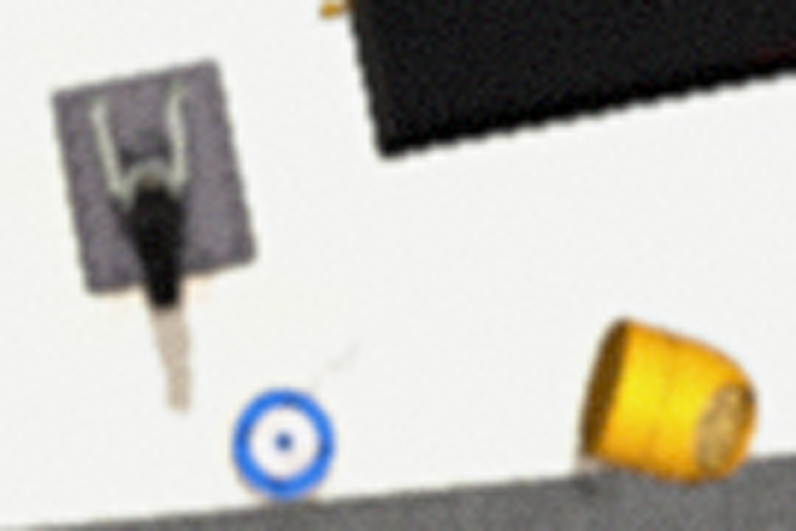

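```bash
cat > h.py <<'E'
import numpy as np,cv2,json,pickle
# camera params are static: caches
P={'scene':(469.54233964494955,252.2348853490721,188.004544863992,np.array([[-0.59344387,0.54622315,-0.59115535,-0.1381869],[-0.80463782,-0.42046116,0.41924979,0.39089214],[-0.01955392,0.72446717,0.6890319,0.97208274],[0,0,0,1.]])),
'top':(379.10603776991184,254.32609323360145,193.02149154160836,np.array([[-0.09653001,0.97410453,-0.20445618,0.39172626],[-0.99532532,-0.09383628,0.02285292,-0.12704356],[0.00307573,0.2057064,0.97860892,1.08573389],[0,0,0,1.]]))}
def ray(n,uv):
    f,cx,cy,T=P[n]; d=T[:3,:3]@np.array([(uv[0]-cx)/f,-(uv[1]-cy)/f,-1.]); return T[:3,3],d/np.linalg.norm(d)
def onz(n,uv,z):
    o,d=ray(n,uv); return o+d*(z-o[2])/d[2]
def proj(n,p):
    f,cx,cy,T=P[n]; q=T[:3,:3].T@(np.asarray(p)-T[:3,3]); return np.array([cx+f*q[0]/-q[2],cy-f*q[1]/-q[2]])
def tri(uvs,uvt):
    o1,d1=ray('scene',uvs);o2,d2=ray('top',uvt)
    A=np.stack([d1,-d2],1);t=np.linalg.lstsq(A,o2-o1,rcond=None)[0]
    a=o1+d1*t[0];b=o2+d2*t[1];return (a+b)/2,np.linalg.norm(a-b)
E
python3 - <<'E'
from h import *
np.set_printoptions(precision=4,suppress=True)
S=lambda x,y:(225+(x+.5)/5-.5,190+(y+.5)/5-.5)
T=lambda x,y:(210+(x+.5)/5.9-.5,210+(y+.5)/5.9-.5)
F=lambda x,y:((x+.5)*.64-.5,(y+.5)*.64-.5)
print("stand base corners top z.017",[onz('top',T(*c),.015)[:2] for c in((52,92),(218,62),(256,260),(90,293))])
print("stand scene",[onz('scene',S(*c),.015)[:2] for c in((82,282),(312,305),(205,390))])
print("butt",tri(S(290,140),T(165,305)))
print("mouth-ish",tri(S(205,205),T(152,190)))
print("cleaner base left top",[onz('top',T(*c),.032)[:2] for c in((622,320),(585,460),(750,390),(715,478))])
print("spool",onz('top',T(283,445),.032), "box corner near", onz('top',T(385,155),.0), onz('scene',S(358,195),0))
print("table edge",[onz('top',T(*c),0)[:2] for c in((0,530),(790,455))])
print("box top corners",[onz('top',F(*c),.12)[:2] for c in((408,240),(558,212),(590,328),(430,367))])
b=cv2.imread("pics/raw_top0.png");s=cv2.imread("pics/raw_scene0.png")
for n,im,roi in(('top',b,(300,255,345,300)),('scene',s,(335,210,385,255))):
    hsv=cv2.cvtColor(im,cv2.COLOR_BGR2HSV);m=cv2.inRange(hsv,(12,110,60),(32,255,255))
    x0,y0,x1,y1=roi;mm=np.zeros_like(m);mm[y0:y1,x0:x1]=m[y0:y1,x0:x1]
    M=cv2.moments(mm,True);print(n,M['m00'],M['m10']/M['m00'],M['m01']/M['m00'])
    c=max(cv2.findContours(mm,0,2)[0],key=cv2.contourArea);print(cv2.minAreaRect(c), cv2.boundingRect(c))
E
```

```text
stand base corners top z.017 [array([ 0.5325, -0.0417]), array([ 0.5393, -0.1224]), array([ 0.4436, -0.1316]), array([ 0.4358, -0.0522])]
stand scene [array([ 0.5235, -0.0373]), array([ 0.4387, -0.1232]), array([ 0.4293, -0.046 ])]
butt (array([ 0.4225, -0.0919,  0.1746]), np.float64(0.0025912600149264856))
mouth-ish (array([ 0.4773, -0.0862,  0.0834]), np.float64(0.005183134906911834))
cleaner base left top [array([ 0.3991, -0.2977]), array([ 0.3382, -0.2727]), array([ 0.3619, -0.3523]), array([ 0.3245, -0.3309])]
spool [ 0.3582 -0.1358  0.032 ] box corner near [ 0.4884 -0.1987  0.    ] [ 0.4918 -0.2003  0.    ]
table edge [array([ 0.3315, -0.0004]), array([ 0.3295, -0.3737])]
box top corners [array([ 0.699 , -0.1775]), array([ 0.7245, -0.4397]), array([ 0.5191, -0.4617]), array([ 0.4806, -0.1916])]
top 615.0 322.6747967479675 278.71056910569104
((323.4816589355469, 278.89453125), (28.639007568359375, 24.041439056396484), 16.699243545532227) (309, 265, 29, 27)
scene 608.0 361.44901315789474 232.79111842105263
((362.0, 233.0), (24.0, 28.0), 90.0) (348, 221, 29, 25)
```

```bash
cat > ov.py <<'E'
from h import *
def overlay(imgs,pts,lines,tag,roi,k=6):
    for n in imgs:
        im=imgs[n];x0,y0,x1,y1=roi[n]
        c=cv2.resize(im[y0:y1,x0:x1],None,fx=k,fy=k,interpolation=cv2.INTER_CUBIC)
        t=lambda p:tuple(int(round(v)) for v in ((proj(n,p)-[x0,y0]+.5)*k-.5))
        for p in pts: cv2.circle(c,t(p),3,(0,0,255),1)
        for a in lines:
            cv2.polylines(c,[np.array([t(p) for p in a])],False,(255,0,255),1)
        cv2.imwrite(f"pics/{tag}_{n}.png",c)
E
python3 - <<'E'
from ov import *
ims={n:cv2.imread(f"pics/raw_{n}0.png") for n in('scene','top')}
def circ(c,z,r):
    z=z/np.linalg.norm(z);x=np.cross(z,[0,0,1.]);x/=np.linalg.norm(x);y=np.cross(z,x)
    return [c+r*(np.cos(t)*x+np.sin(t)*y) for t in np.linspace(0,2*np.pi,25)]
z=np.array([-.025,-.061,0]);z/=np.linalg.norm(z)
b=np.array([.3687,-.285,.032])
L=[circ(b,z,.0335),circ(b+.042*z,z,.0335),circ(b+.058*z,z,.0285)]
L.append(circ(b+.054*z+np.array([0,0,.0225]),np.array([0,0,.82])+.57*z,.0225))
# iron
butt=np.array([.4225,-.0919,.178]);sx=np.array([.994,.108,0]);u=-np.sin(np.radians(25))*sx+np.array([0,0,np.cos(np.radians(25))])
L.append([butt,butt-.163*u]); 
overlay(ims,[b,b+.073*z,butt,butt-.037*u,butt-.097*u],L,"ov1",{'scene':(235,195,385,290),'top':(215,215,345,300)},5)
F=lambda x,y:((x+.5)*.64-.5,(y+.5)*.64-.5)
print(tri(F(467,285),F(430,367)))
E
```

```text
(array([ 0.47508694, -0.18515414,  0.19452212]), np.float64(0.003946954672424549))
```

View pics/ov1_scene.png

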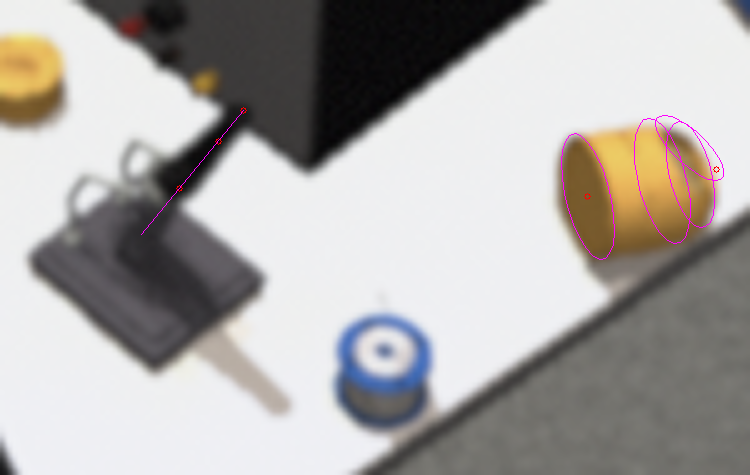

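View pics/ov1_top.png

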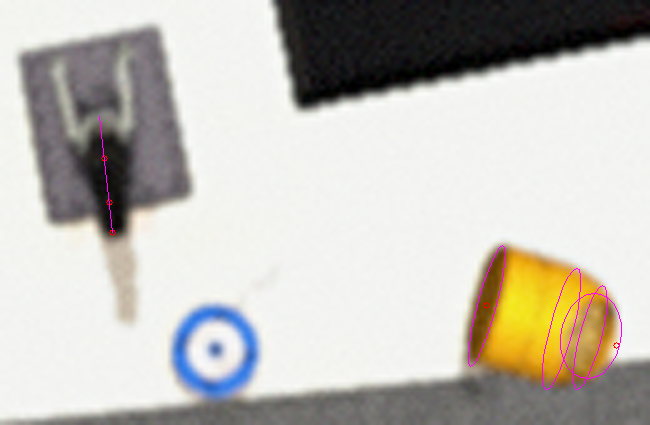

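```bash
cat > plan.py <<'E'
from h import *
np.set_printoptions(precision=4,suppress=True)
UP=np.array([0,0,1.])
def frame(a,j):
    return np.stack([j,a,np.cross(j,a)],1)
def tcp(g,R,d=.0187): return np.asarray(g)+d*R[:,1]
z=np.array([-.025,-.061,0]);z/=np.linalg.norm(z)
b=np.array([.3687,-.285,.032])
E=np.radians(40)
def startR(s): 
    h=-z; a=-UP*np.cos(E)+h*np.sin(E); return frame(a,s*np.cross(UP,h))
def endR(s,h,t=E):
    a=-h*np.cos(t)-UP*np.sin(t); return frame(a,s*np.cross(UP,h))
def hdir(deg): return np.array([np.cos(np.radians(deg)),np.sin(np.radians(deg)),0])
def ironR(s,h,t):  # tool elev t below level, tip heading -h
    a=-h*np.cos(t)-UP*np.sin(t); return frame(a,s*np.cross(UP,h))
E
python3 - <<'E'
from plan import *
from workcell import r
q0=r.current_q()
g=b+.032*z
for s in(1,-1):
    R=startR(s);print(s,"start",r.solve_ik(tcp(g,R),R),r.solve_ik(tcp(g-.12*R[:,1],R),R))
    for hd in(67,90,107,125):
        h=hdir(hd)
        for C in((.40,-.33),(.42,-.33)):
            R=endR(s,h);p=tcp([*C,.032],R);print(hd,C,"place",r.solve_ik(p,R))
            C=np.array([*C,0]);w=C+.0225*h+.054*UP;ax=.82*h+.57*UP;gp=w+.1395*ax
            print("   iron",[(t,r.solve_ik(tcp(gp,ironR(s,h,np.radians(t))),ironR(s,h,np.radians(t))) is not None) for t in(40,50,60,70,80)])
    hs=-np.array([.994,.108,0]); gp=np.array([.437,-.0903,.1445])
    print("stand",[(t,r.solve_ik(tcp(gp,ironR(s,hs,np.radians(t))),ironR(s,hs,np.radians(t))) is not None) for t in(60,70,80,90,100)])
E
```

```text
1 start [ 0.8315  0.7461  0.2205  1.9062 -0.7768  1.1378 -1.9324] [ 0.8666  0.6703  0.3265  1.7584 -0.6828  1.3759 -1.9906]
67 (0.4, -0.33) place [ 0.8545  1.0864 -1.045   2.023   1.4647  1.7797  1.7577]
   iron [(40, True), (50, True), (60, True), (70, True), (80, True)]
67 (0.42, -0.33) place [ 0.8366  1.0986 -1.0448  1.9757  1.4694  1.7909  1.785 ]
   iron [(40, True), (50, True), (60, True), (70, True), (80, True)]
90 (0.4, -0.33) place [-0.4233  0.8275  0.619   2.3393  1.4511  0.4343  1.7284]
   iron [(40, True), (50, True), (60, True), (70, True), (80, True)]
90 (0.42, -0.33) place [-0.0934  0.7178  0.1952  2.2742  1.46    0.7489  1.795 ]
   iron [(40, True), (50, True), (60, True), (70, True), (80, True)]
107 (0.4, -0.33) place [ 0.6563  0.7766 -0.6317  2.4325  1.9332  1.2493  1.8074]
   iron [(40, False), (50, True), (60, True), (70, True), (80, True)]
107 (0.42, -0.33) place [ 0.4725  0.7211 -0.4249  2.3998  1.9113  1.103   1.7695]
   iron [(40, True), (50, True), (60, True), (70, True), (80, True)]
125 (0.4, -0.33) place None
   iron [(40, False), (50, False), (60, False), 
[... 838 characters left out ...]
-1.3467]
   iron [(40, True), (50, True), (60, True), (70, True), (80, True)]
107 (0.4, -0.33) place [ 0.0549  0.6877  0.0751  2.4702  2.0098  0.8354 -1.6149]
   iron [(40, True), (50, True), (60, True), (70, True), (80, True)]
107 (0.42, -0.33) place [ 0.0019  0.693   0.1308  2.43    1.9802  0.787  -1.5869]
   iron [(40, True), (50, True), (60, True), (70, True), (80, True)]
125 (0.4, -0.33) place None
   iron [(40, False), (50, False), (60, False), (70, True), (80, True)]
125 (0.42, -0.33) place [ 0.5029  0.6984 -0.2835  2.5327  2.3942  1.0435 -1.459 ]
   iron [(40, False), (50, False), (60, False), (70, True), (80, True)]
stand [(60, True), (70, True), (80, True), (90, True), (100, True)]
```

```bash
cat > snap.py <<'E'
from h import *
def snap(r,tag,roi,k=5):
    out={}
    for n in roi:
        im=r.read_camera(n)[:,:,::-1].copy();cv2.imwrite(f"pics/raw_{n}_{tag}.png",im);out[n]=im
        x0,y0,x1,y1=roi[n];cv2.imwrite(f"pics/{tag}_{n}.png",cv2.resize(im[y0:y1,x0:x1],None,fx=k,fy=k,interpolation=cv2.INTER_CUBIC))
    return out
E
python3 - <<'E'
from plan import *
from snap import snap
from workcell import r
s=-1;R=startR(s);g=b+.033*z
r.move_to(tcp(g-.12*R[:,1],R),R)
r.move_l(tcp(g,R),R,velocity=.12)
print(r.current_clock(),r.current_force(),r.current_tcp_pos()-tcp(g,R))
snap(r,"pre",{'scene':(300,170,420,280),'top':(290,230,400,320)})
E
```

```text
2.25 [-0.228  -0.2618 -0.1875] [ 0.     -0.0008  0.0003]
```

View pics/pre_top.png

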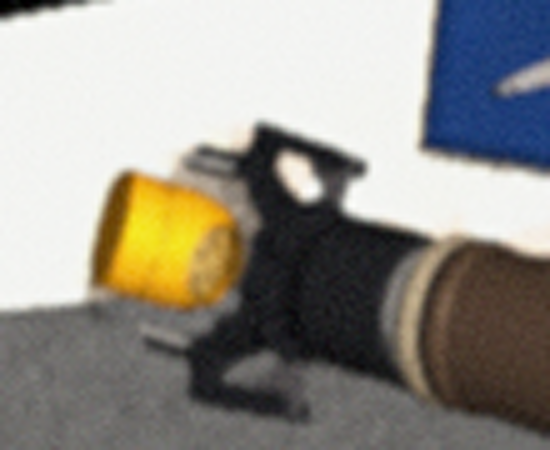

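View pics/pre_scene.png

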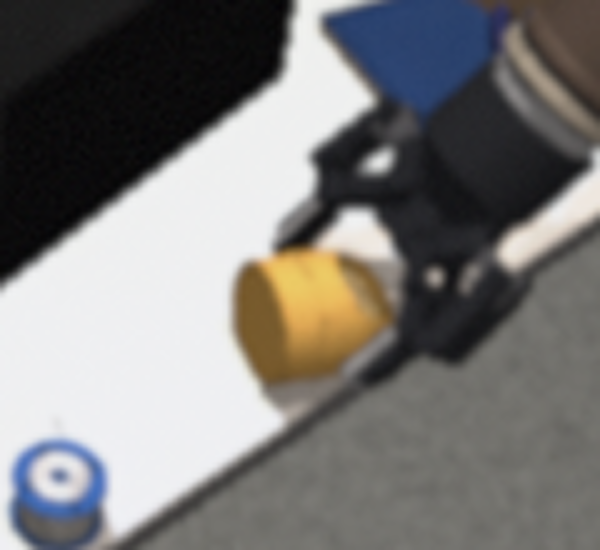

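```bash
python3 - <<'E'
from plan import *
from snap import snap
from workcell import r
s=-1;R=startR(s);g=b+.032*z;D=.0267
r.move_l(tcp(g,R,D),R,velocity=.1)
r.command_gripper(.05,60)
print(r.current_clock(),r.current_force(),r.current_grip_width())
r.move_l(tcp(g+.1*UP,R,D),R,velocity=.1)
print(r.current_force(),r.current_grip_width())
snap(r,"lift",{'scene':(290,150,420,260),'top':(270,210,400,320)})
E
```

```text
2.9417 [-1.6355 -1.6174  4.9959] 0.06317042138068263
[-0.3196 -0.0324 -1.6561] 0.06319142882329823
```

View pics/lift_top.png

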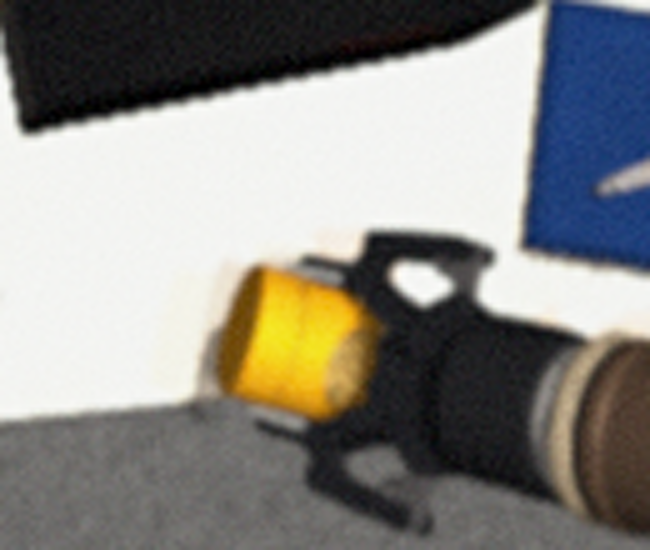

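View pics/lift_scene.png

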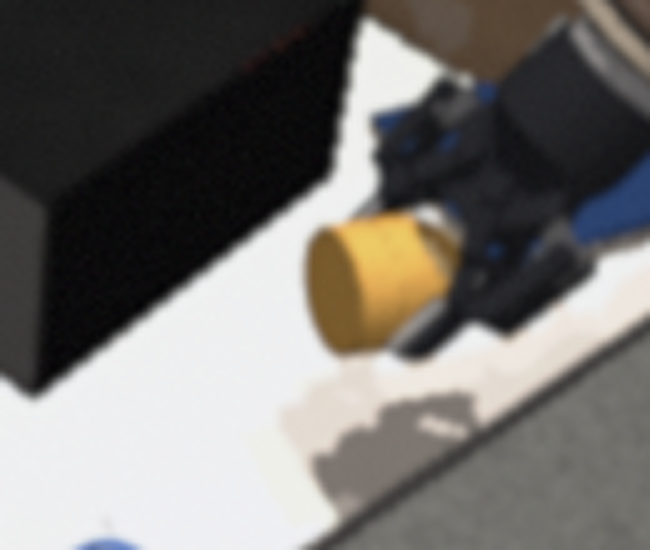

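```bash
cat >> plan.py <<'E'
from scipy.spatial.transform import Rotation as Ro, Slerp
E
python3 - <<'E'
from plan import *
from snap import snap
from workcell import r
s=-1;R0=startR(s);D=.0267;h=hdir(90);R2=endR(s,h)
h0=-z
a=-UP*np.sin(np.radians(90)); Rm=frame(a,s*np.cross(UP,h0))
g0=b+.032*z+.1*UP; C=np.array([.41,-.33,.14])
try:
    r.move_l(tcp((g0+C)/2+[0,0,.01],Rm,D),Rm,velocity=.08)
    r.move_l(tcp(C,R2,D),R2,velocity=.06)
except r.Unreachable as e: print("unreach",e)
print(r.current_clock(),r.current_force(),r.current_grip_width(),r.current_q())
snap(r,"up",{'scene':(270,150,400,260),'top':(270,210,400,320)})
E
```

```text
6.3583 [ 0.8823 -0.2104 -0.9044] 0.06317761210967181 [ 0.0703  0.4554  0.0168  2.2765  1.3128  0.9009 -1.0413]
```

View pics/up_top.png

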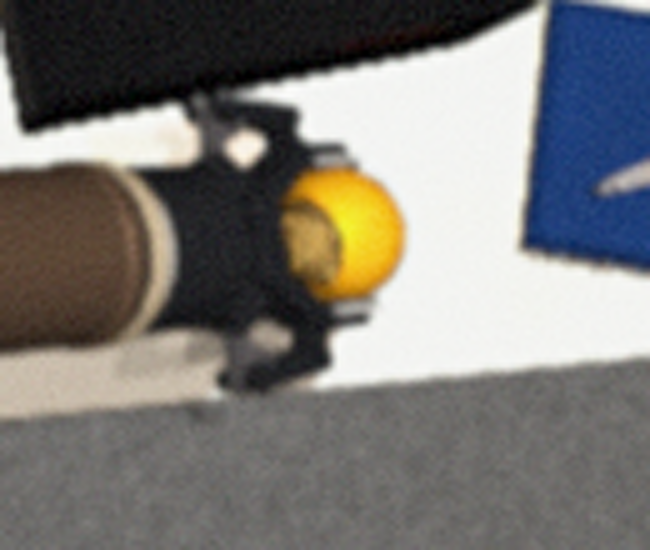

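View pics/up_scene.png

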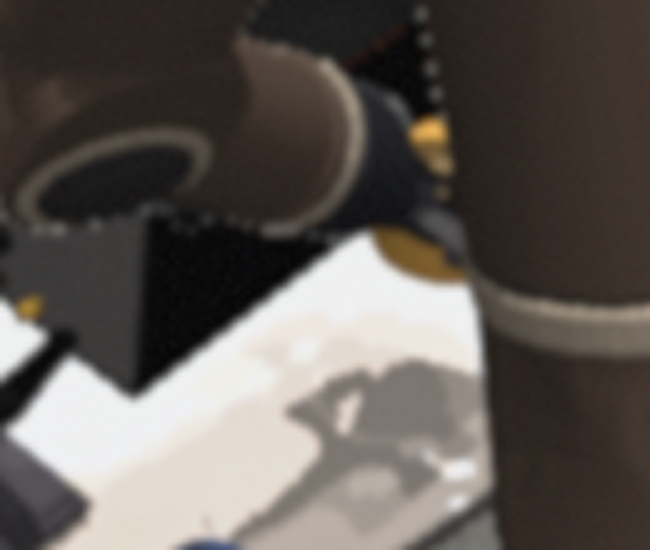

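```bash
python3 - <<'E'
from plan import *
from snap import snap
from workcell import r
s=-1;D=.0267;h=hdir(103);R2=endR(s,h)
C=np.array([.395,-.37,.14])
for zz in (.14,.034): print(r.solve_ik(tcp([C[0],C[1],zz],R2,D),R2))
r.move_l(tcp(C,R2,D),R2,velocity=.06)
f0=r.current_force();print(r.current_clock(),f0)
C[2]=.05;r.move_l(tcp(C,R2,D),R2,velocity=.1);print(r.current_force())
C[2]=.040;r.move_l(tcp(C,R2,D),R2,velocity=.1);print(r.current_force())
snap(r,"low",{'scene':(270,150,400,260),'top':(260,210,390,320)})
E
```

```text
[ 0.1673  0.4034  0.0729  2.405   1.7267  0.7417 -1.1407]
[ 0.1587  0.6983  0.0841  2.4127  2.0148  0.81   -1.5631]
7.2917 [ 0.1666  0.445  -2.4123]
[ 0.1052 -0.146  -2.0011]
[ 0.1545  0.4147 -2.2495]
```

View pics/low_top.png

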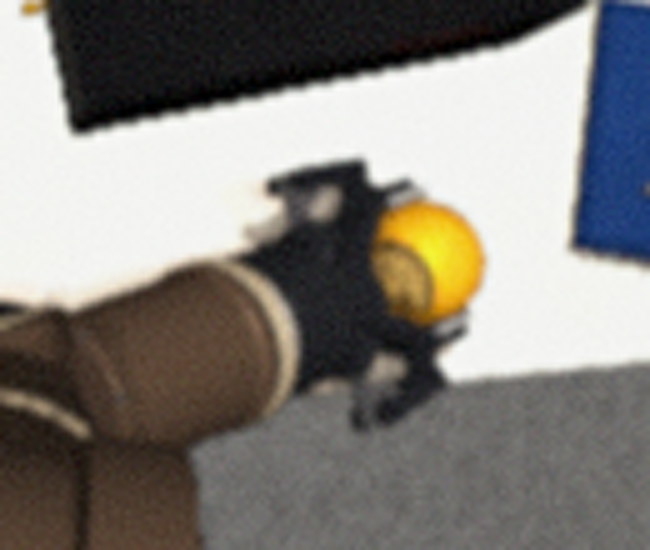

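View pics/low_scene.png

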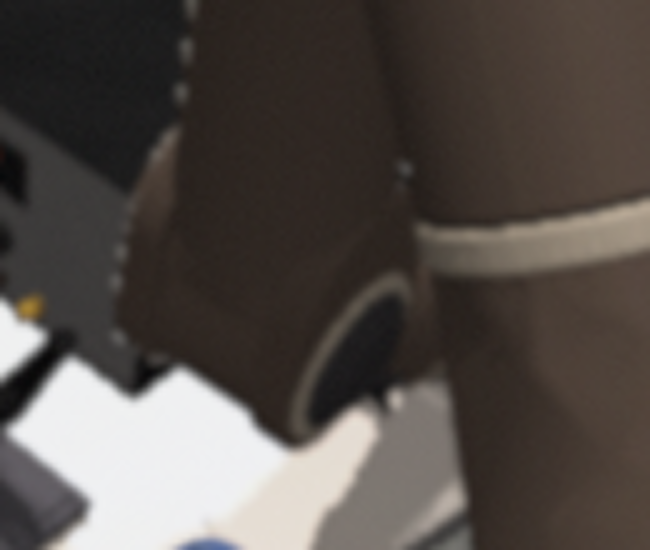

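Held upright about 6–8 mm off the bench and clear of the iron. Lowering in small steps until it touches, then releasing.

```bash
python3 - <<'E'
from plan import *
from snap import snap
from workcell import r
s=-1;D=.0267;h=hdir(103);R2=endR(s,h)
C=np.array([.395,-.37,.04])
f0=r.current_force()
while C[2]>.026:
    C[2]-=.0015;r.move_l(tcp(C,R2,D),R2,velocity=.05);f=r.current_force()
    if f[2]-f0[2]>2.5: break
print(C[2],f,f0,r.current_clock())
r.command_gripper(.085)
print(r.current_clock(),r.current_force(),r.current_grip_width())
r.move_l(tcp(C-.14*R2[:,1],R2,D),R2,velocity=.12)
# up & away
p=r.current_tcp_pos();r.move_to(np.array([.36,-.12,.33]),ironR(s,hdir(180),np.radians(90)))
print(r.current_clock(),r.current_force())
snap(r,"rel",{'scene':(240,170,400,290),'top':(200,200,360,320)})
E
```

```text
0.037 [-1.6003  3.7052  4.8942] [ 0.1047 -0.054  -1.5247] 9.1917
9.5417 [0.4838 0.3471 0.8696] 0.08544001162966659
13.3667 [ 0.3586 -0.2601 -0.0349]
```

View pics/rel_top.png

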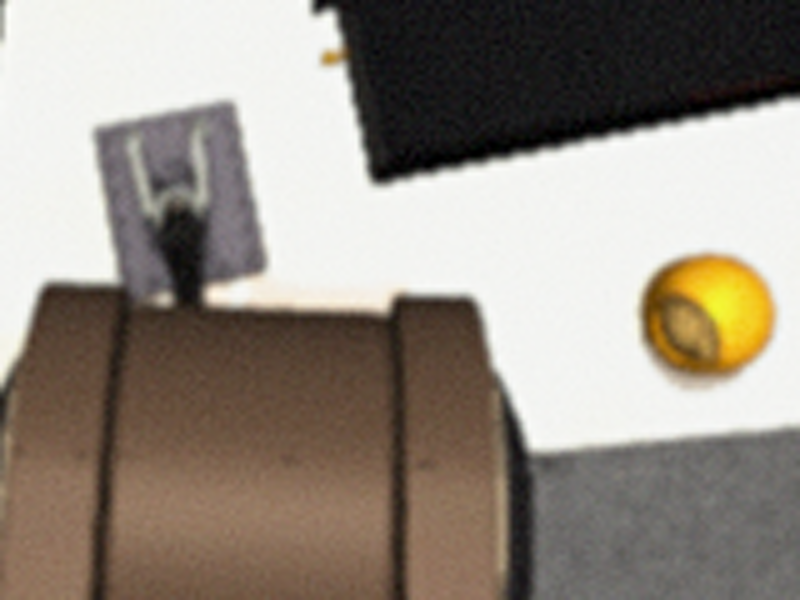

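View pics/rel_scene.png

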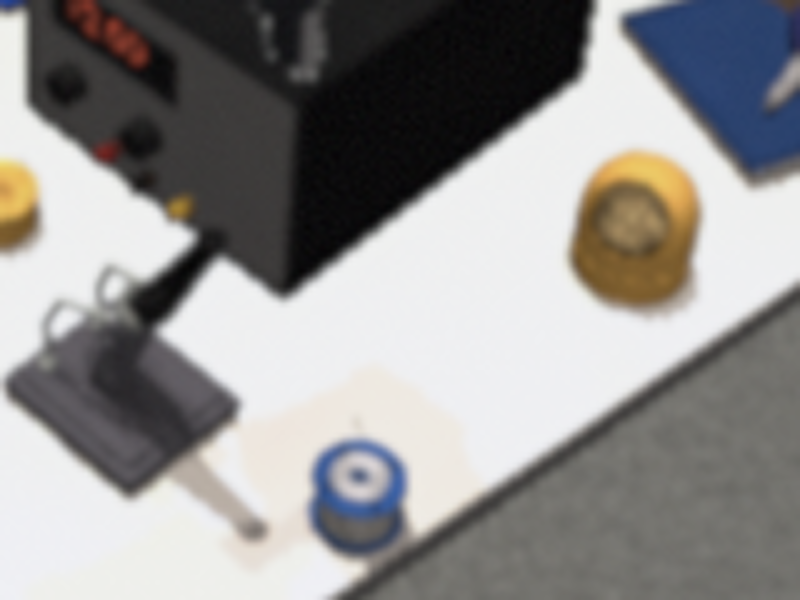

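```bash
python3 - <<'E'
from ov import *
np.set_printoptions(precision=4,suppress=True)
ims={n:cv2.imread(f"pics/raw_{n}_rel.png") for n in('scene','top')}
roi={'scene':(350,195,385,235),'top':(324,246,360,280)}
el={}
for n in ims:
    x0,y0,x1,y1=roi[n];k=8
    c=cv2.resize(ims[n][y0:y1,x0:x1],None,fx=k,fy=k,interpolation=cv2.INTER_CUBIC)
    hsv=cv2.cvtColor(c,cv2.COLOR_BGR2HSV)
    cv2.imwrite(f"pics/z_{n}.png",np.hstack([c,cv2.cvtColor(hsv[:,:,1],8),cv2.cvtColor(hsv[:,:,2],8)]))
    print(n,hsv[::24,::24,1].tolist()[4:9])
E
python3 - <<'E'
import cv2,numpy as np
cv2.imwrite('pics/zz.png',np.vstack([cv2.resize(cv2.imread(f'pics/z_{n}.png'),(800,290)) for n in('scene','top')]))
E
```

```text
scene [[1, 1, 4, 147, 148, 130, 134, 148, 150, 153, 8, 1], [2, 1, 33, 161, 111, 106, 109, 115, 154, 161, 37, 1], [1, 2, 75, 135, 106, 106, 106, 105, 149, 162, 50, 1], [2, 1, 105, 144, 105, 107, 109, 104, 145, 163, 21, 1], [2, 7, 157, 157, 131, 108, 107, 126, 160, 158, 5, 2]]
top [[1, 6, 150, 230, 219, 222, 211, 209, 213, 233, 62, 2], [3, 16, 227, 176, 153, 173, 207, 201, 213, 223, 163, 2], [2, 17, 240, 168, 148, 143, 170, 204, 221, 218, 173, 3], [1, 11, 205, 202, 152, 144, 144, 215, 221, 239, 111, 1], [4, 1, 51, 226, 192, 157, 144, 227, 230, 204, 6, 2]]
```

View pics/zz.png

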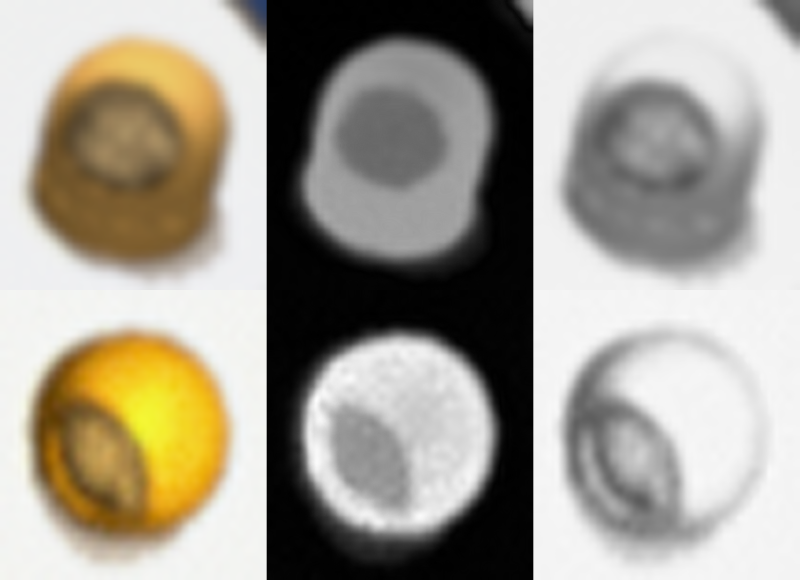

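```bash
cat > meas.py <<'E'
from ov import *
np.set_printoptions(precision=4,suppress=True)
def cleaner(ims,roi,ths=125,tht=178,tag=None):
    k=8;el={};bd={}
    for n,t in(('scene',ths),('top',tht)):
        x0,y0,x1,y1=roi[n]
        c=cv2.resize(ims[n][y0:y1,x0:x1],None,fx=k,fy=k,interpolation=cv2.INTER_CUBIC)
        S=cv2.GaussianBlur(cv2.cvtColor(c,cv2.COLOR_BGR2HSV)[:,:,1],(0,0),4)
        full=cv2.morphologyEx((S>90).astype(np.uint8),cv2.MORPH_CLOSE,np.ones((25,25)))
        cc=max(cv2.findContours(full,0,1)[0],key=cv2.contourArea)
        m=np.zeros_like(full);cv2.drawContours(m,[cc],-1,1,-1);body=cv2.erode(m,np.ones((33,33)))
        w=max(cv2.findContours(((S<t)&(body>0)).astype(np.uint8),0,1)[0],key=cv2.contourArea)
        e=cv2.fitEllipse(w);M=cv2.moments(w)
        f=lambda p:((p[0]+.5)/k-.5+x0,(p[1]+.5)/k-.5+y0)
        el[n]=f(e[0]);x,y,ww,hh=cv2.boundingRect(cc)
        bd[n]=f((x+ww/2,y+hh/2));fe=cv2.fitEllipse(cc)
        print(n,'wool',el[n],'axes',np.array(e[1])/k,'moment',f((M['m10']/M['m00'],M['m01']/M['m00'])),'body',bd[n],np.array([ww,hh])/k,'ell',f(fe[0]))
    return el,bd
E
python3 - <<'E'
from meas import *
ims={n:cv2.imread(f"pics/raw_{n}_rel.png") for n in('scene','top')}
roi={'scene':(350,195,385,235),'top':(324,246,360,280)}
el,bd=cleaner(ims,roi)
w,e=tri(el['scene'],el['top']);C=onz('top',bd['top'],.021)
print("wool",w,e,"C",C,"dist",np.linalg.norm((w-C)[:2]),"ang",np.degrees(np.arctan2(*(w-C)[1::-1])))
print([onz(n,el[n],.054) for n in el])
E
```

```text
scene wool (365.9047431945801, 213.46916007995605) axes [12.8249 13.7359] moment (365.9095734126984, 213.47019321617535) body (366.6875, 215.375) [24.75  30.125] ell (366.8401679992676, 215.5085849761963)
top wool (337.6311092376709, 265.21047019958496) axes [ 8.3239 13.5401] moment (337.64103903610174, 265.206810569684) body (341.3125, 262.6875) [26.5  24.25] ell (341.1308536529541, 262.61295890808105)
wool [ 0.3894 -0.3556  0.0465] 1.742828347354198e-05 C [ 0.3952 -0.3723  0.021 ] dist 0.017677710769630532 ang 109.01504807364263
[array([ 0.3852, -0.3496,  0.054 ]), array([ 0.3895, -0.354 ,  0.054 ])]
```

```bash
cat >> meas.py <<'E'
from scipy.optimize import least_squares
def sil(n,C):
    t=np.linspace(0,2*np.pi,73);P_=[]
    for z,rr in((0,.0335),(.042,.0335),(.058,.0285),(.066,.02),(.073,.004)):
        P_+= [proj(n,[C[0]+rr*np.cos(a),C[1]+rr*np.sin(a),z]) for a in t]
    P_=np.array(P_);return (P_.max(0)+P_.min(0))/2,np.ptp(P_,axis=0)
def solve(el,bd):
    c=least_squares(lambda c:sil('top',c)[0]-bd['top'],[.395,-.37]).x
    cs=least_squares(lambda c:sil('scene',c)[0]-bd['scene'],[.395,-.37]).x
    print("C top",c,"C scene",cs,sil('top',c)[1],sil('scene',cs)[1])
    def wool(C,psi,d):
        h=np.array([np.cos(psi),np.sin(psi),0]);return np.array([*C,0])+h*(.0225-.82*d)+np.array([0,0,.054-.57*d])
    for ns in(('top',),('scene',),('top','scene')):
        f=lambda x:np.concatenate([proj(n,wool({'top':c,'scene':cs}[n],x[0],x[1]))-el[n] for n in ns])
        s=least_squares(f,[1.9,0],x_scale=[.1,.003]);print(ns,np.degrees(s.x[0]),s.x[1],s.fun)
    return c,cs,s.x[0]
E
python3 - <<'E'
from meas import *
ims={n:cv2.imread(f"pics/raw_{n}_rel.png") for n in('scene','top')}
roi={'scene':(350,195,385,235),'top':(324,246,360,280)}
el,bd=cleaner(ims,roi)
c,cs,psi=solve(el,bd)
# overlay with mean
C=np.array([*((c+cs)/2),0]);h=np.array([np.cos(psi),np.sin(psi),0])
def circ(c,z,r):
    z=z/np.linalg.norm(z);x=np.cross(z,[0.01,0,1.]);x/=np.linalg.norm(x);y=np.cross(z,x)
    return [c+r*(np.cos(t)*x+np.sin(t)*y) for t in np.linspace(0,2*np.pi,25)]
U=np.array([0,0,1.])
for n,cc in(('top',c),('scene',cs)):
    C=np.array([*cc,0])
    L=[circ(C,U,.0335),circ(C+.042*U,U,.0335),circ(C+.058*U,U,.0285),circ(C+.0225*h+.054*U,.82*h+.57*U,.0225)]
    overlay({n:ims[n]},[C+.073*U],L,"ov2",roi,12)
a=[cv2.resize(cv2.imread(f"pics/ov2_{n}.png"),(400,420)) for n in('scene','top')]
cv2.imwrite("pics/ov2.png",np.hstack(a))
E
```

```text
scene wool (365.9047431945801, 213.46916007995605) axes [12.8249 13.7359] moment (365.9095734126984, 213.47019321617535) body (366.6875, 215.375) [24.75  30.125] ell (366.8401679992676, 215.5085849761963)
top wool (337.6311092376709, 265.21047019958496) axes [ 8.3239 13.5401] moment (337.64103903610174, 265.206810569684) body (341.3125, 262.6875) [26.5  24.25] ell (341.1308536529541, 262.61295890808105)
C top [ 0.395  -0.3715] C scene [ 0.3946 -0.3686] [27.6883 25.1212] [27.1287 31.1486]
('top',) 108.135617054662 0.005846699994631 [-0. -0.]
('scene',) 114.97813357706688 0.004748366142214658 [0. 0.]
('top', 'scene') 111.22795157153685 0.006217108459375525 [ 0.2476  0.2774 -0.3046 -0.2279]
```

View pics/ov2.png

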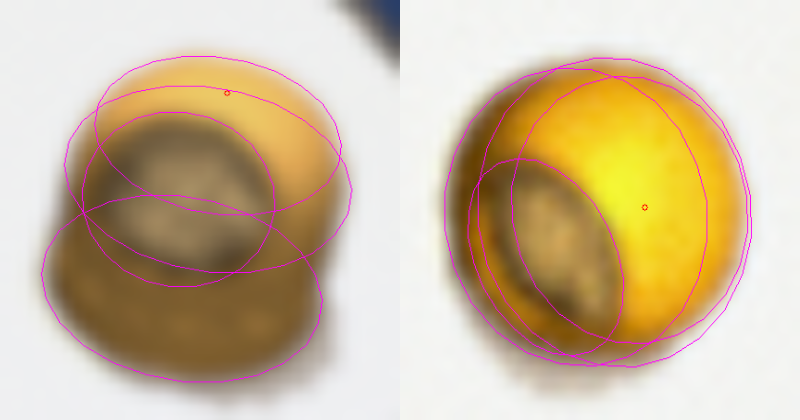

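```bash
python3 - <<'E'
from meas import *
for n,roi in(('top',(225,230,250,268)),('scene',(250,205,292,245))):
    im=cv2.imread(f"pics/raw_{n}0.png");x0,y0,x1,y1=roi;k=14
    c=cv2.resize(im[y0:y1,x0:x1],None,fx=k,fy=k,interpolation=cv2.INTER_CUBIC)
    c=np.clip(c.astype(float)*1.6,0,255).astype(np.uint8)
    for i in range(0,x1-x0,5): cv2.putText(c,str(x0+i),(i*k,10),0,.35,(0,0,255));cv2.line(c,(i*k,0),(i*k,5),(0,0,255))
    for i in range(0,y1-y0,5): cv2.putText(c,str(y0+i),(0,i*k+7),0,.35,(0,0,255))
    cv2.imwrite(f"pics/iron_{n}.png",c)
E
```

```text
(no output)
```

View pics/iron_top.png

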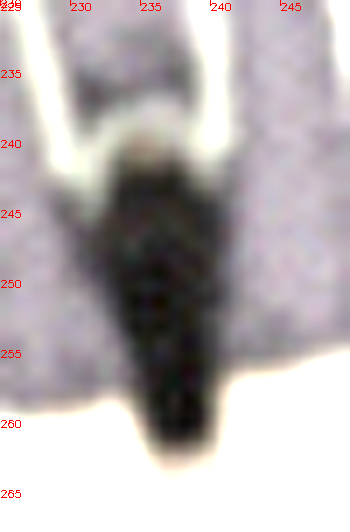

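View pics/iron_scene.png

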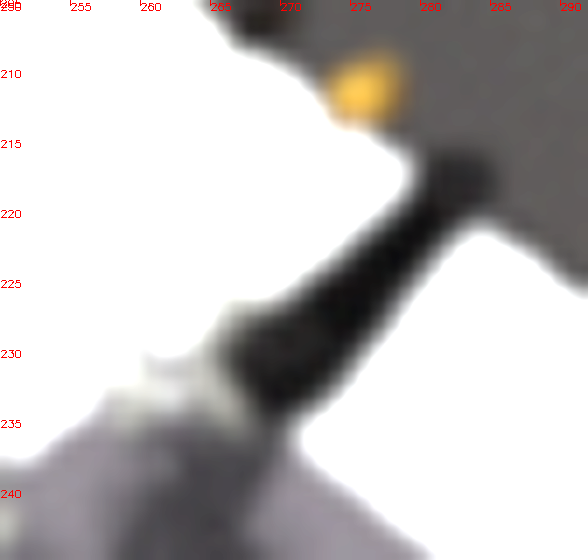

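```bash
python3 - <<'E'
from meas import *
B,e=tri((283,216),(237,260.3));print(B,e)
# axis: plane from scene line and plane from top line
n1=np.cross(ray('scene',(268,231))[1],ray('scene',(282,216.7))[1]);n2=np.cross(ray('top',(235.6,244.5))[1],ray('top',(237,260))[1])
u=np.cross(n1,n2);u/=np.linalg.norm(u);u*=np.sign(u[2]);print(u,np.degrees(np.arccos(u[2])),np.degrees(np.arctan2(u[1],u[0])))
ps=ray('scene',(268,231))[0];pt=ray('top',(237,260))[0]
# a point on the line at z=.094, .1445,.178
for z in(.094,.145,.18):
    A=np.stack([n1,n2,[0,0,1]]);print(np.linalg.solve(A,[n1@ps,n2@pt,z]))
print("mouth ring top",onz('top',(235,239.5),.094))
E
```

```text
[ 0.4237 -0.0921  0.1792] 0.0003558422505251829
[-0.4642 -0.0359  0.885 ] 27.751441700277738 -175.57402734458856
[ 0.4688 -0.0886  0.094 ]
[ 0.4421 -0.0906  0.145 ]
[ 0.4237 -0.0921  0.18  ]
mouth ring top [ 0.4806 -0.0881  0.094 ]
```

```bash
cat >> plan.py <<'E'
def irframe(s,heading_deg,iron_elev,rel):
    # heading: azimuth of butt side h; iron up-dir elev; tool elev = iron_elev+rel
    h=hdir(heading_deg);t=np.radians(iron_elev+rel)
    u=h*np.cos(np.radians(iron_elev))+UP*np.sin(np.radians(iron_elev))
    return ironR(s,h,t),u
BUTT=np.array([.4237,-.0921,.1795])
E
python3 - <<'E'
from plan import *
from workcell import r
print(r.current_q(),r.current_tcp_pos())
C=np.array([.3948,-.370,0]);psi=111
for rel in(25,30,35):
  for s in(1,-1):
    R,u=irframe(s,-175,64,rel);g=BUTT-.037*u
    print(rel,s,r.solve_ik(tcp(g,R),R),r.solve_ik(tcp(g+.08*u,R),R))
    R,u=irframe(s,psi,35,rel);h=hdir(psi);g=C+.0225*h+.054*UP+.1395*u
    print("   fin",g,r.solve_ik(tcp(g,R),R),r.solve_ik(tcp(g+.05*u,R),R))
E
```

```text
[-0.2238 -0.1408  0.3721  1.9968  0.0537  1.2774  1.6999] [ 0.3598 -0.12    0.3297]
25 1 [-0.2102  0.241   0.3583  2.152  -0.1288  0.7504 -1.252 ] [-0.1091  0.0686  0.2358  2.1348 -0.0247  0.9232 -1.3428]
   fin [ 0.3458 -0.2423  0.134 ] [-0.2815  0.1275  0.4553  2.5118  1.056   0.4525  2.7174] [-0.3323 -0.0032  0.3415  2.5225  0.9195  0.6261  2.7533]
25 -1 [-0.2413  0.2431  0.3951  2.1538 -0.1421  0.7508  1.904 ] [-0.255   0.0647  0.3909  2.1426 -0.0357  0.9225  1.8143]
   fin [ 0.3458 -0.2423  0.134 ] [ 0.1689  0.1311 -0.0366  2.4865  1.1008  0.5202 -0.4778] [ 0.2379  0.0275 -0.2353  2.4917  0.9229  0.6333 -0.3952]
30 1 [-0.1974  0.2868  0.3387  2.0907 -0.1051  0.8508 -1.2797] [-0.1161  0.1206  0.2372  2.0799 -0.0164  1.0128 -1.3539]
   fin [ 0.3458 -0.2423  0.134 ] [ 0.7997  0.1724 -0.6314  2.4087  0.9804  0.5753  2.8577] None
30 -1 [-0.2465  0.2909  0.3984  2.0936 -0.1274  0.8512  1.8862] [-0.2577  0.12    0.3937  2.0878 -0.036   1.0113  1.8132]
   fin [ 0.3458 -0.2423  0.134 ] [ 0.0742  0.1178  0.143   2.4499  0.8429  0.4693 -0.1615] [ 0.1401  0.0114 -0.0526  2.459   0.7378  0.6009 -0.1492]
35 1 [-0.1843  0.3348  0.3195  2.0301 -0.0864  0.9484 -1.3011] [-0.1173  0.1743  0.234   2.026  -0.0096  1.0999 -1.3622]
   fin [ 0.3458 -0.2423  0.134 ] [-0.8267  0.3245  1.3357  2.4424 -0.2256  0.3657 -2.1198] None
35 -1 [-0.2524  0.3418  0.4047  2.0343 -0.1193  0.9487  1.8767] [-0.261   0.1768  0.3988  2.0343 -0.0376  1.0978  1.8152]
   fin [ 0.3458 -0.2423  0.134 ] [0.0253 0.12   0.2707 2.4083 0.5657 0.464  0.1674] [0.0625 0.0089 0.1063 2.4231 0.5484 0.5975 0.0951]
```

```bash
python3 - <<'E'
from plan import *
from snap import snap
from workcell import r
s=-1;R,u=irframe(s,-175,64,35);g=BUTT-.037*u
r.command_gripper(.06,40)
r.move_to(tcp(g-.10*R[:,1],R),R)
r.move_l(tcp(g,R,.0187+.006),R,velocity=.1)
print(r.current_clock(),r.current_force(),r.current_grip_width())
snap(r,"gi",{'scene':(235,170,365,270),'top':(190,190,320,290)},6)
E
```

```text
15.6833 [ 0.2762 -0.4798  0.0549] 0.059711059932824405
```

View pics/gi_top.png

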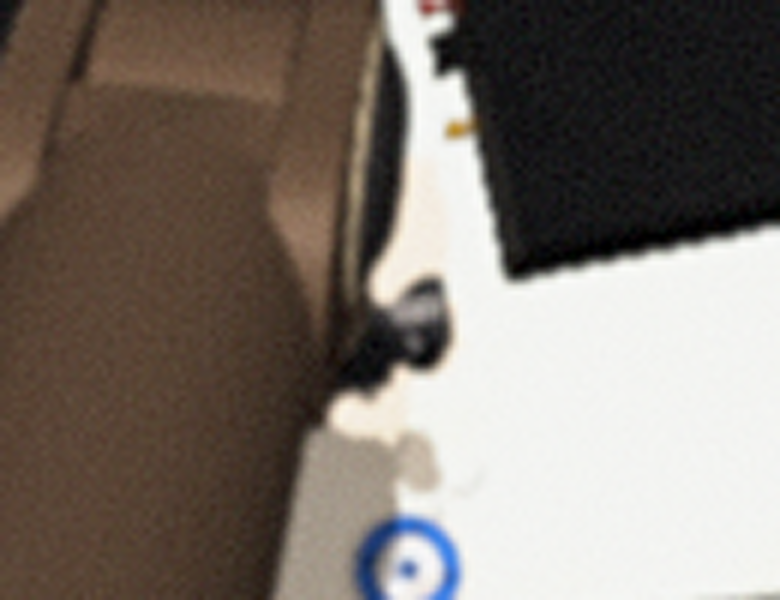

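View pics/gi_scene.png

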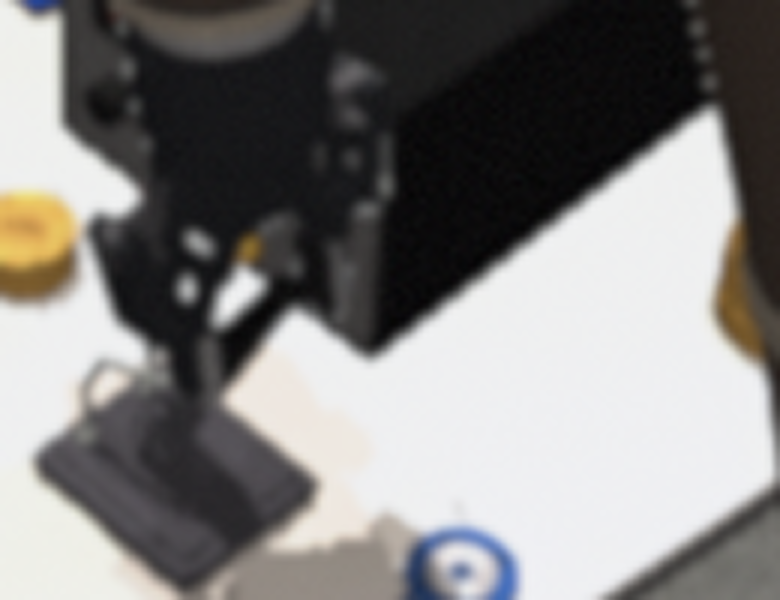

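```bash
python3 - <<'E'
from plan import *
from snap import snap
from workcell import r
r.command_gripper(.004,40)
print(r.current_clock(),r.current_force(),r.current_grip_width())
snap(r,"gj",{'scene':(235,170,365,270)},6)
E
```

```text
16.2167 [-0.6745  2.6146  4.0605] 0.019433780310543713
```

View pics/gj_scene.png

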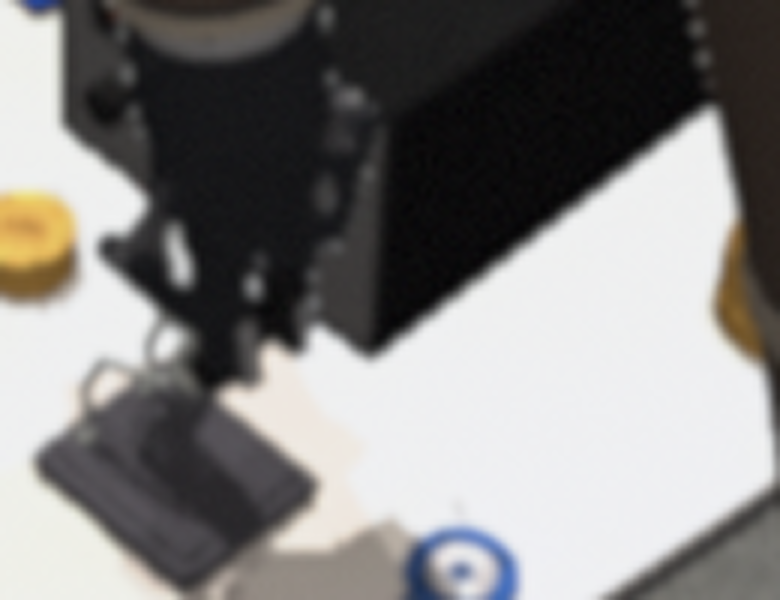

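Gripped at 19.4 mm (handle width 20). Drawing it out along its axis.

```bash
python3 - <<'E'
from plan import *
from snap import snap
from workcell import r
s=-1;R,u=irframe(s,-175,64,35)
p=r.current_tcp_pos()
for d in(.01,.03,.055,.085):
    r.move_l(p+d*u,R,velocity=.06);print(d,r.current_force(),r.current_grip_width())
print(r.current_clock())
snap(r,"out",{'scene':(215,140,345,240),'top':(190,190,320,290)},6)
E
```

```text
0.01 [0.7486 0.6296 0.346 ] 0.019295206837122467
0.03 [-0.0673  0.1567  0.3315] 0.01928982310458777
0.055 [-0.2179  0.9971 -0.2282] 0.01982994284973435
0.085 [-1.0949 -0.2989 -0.4107] 0.019642622545059465
18.2833
```

View pics/out_scene.png

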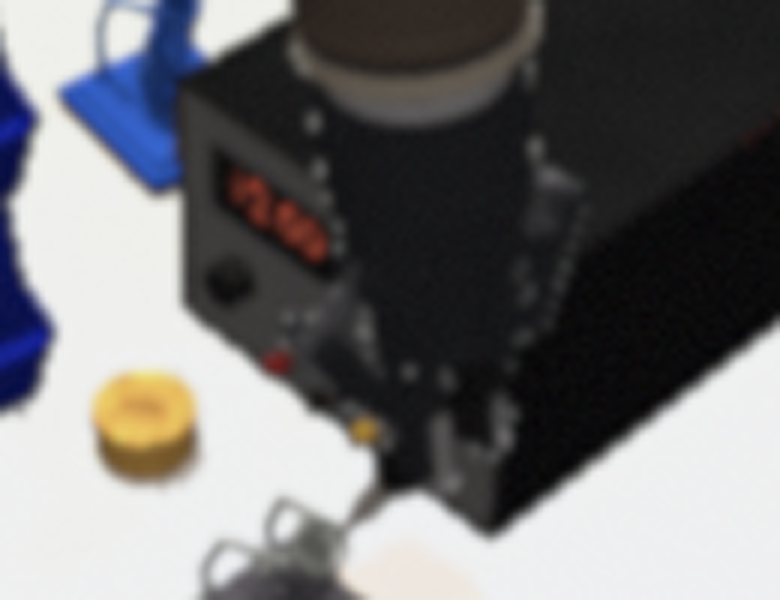

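```bash
python3 - <<'E'
from plan import *
from snap import snap
from workcell import r
s=-1;R,u=irframe(s,-175,64,35)
p=r.current_tcp_pos();D=.0247
r.move_l(p+.03*u,R,velocity=.1)
C=np.array([.3948,-.370,0]);psi=111;h=hdir(psi)
R1,u1=irframe(s,psi,55,35);R2,u2=irframe(s,psi,35,35)
gf=C+.0225*h+.054*UP+.1395*u2
Rm,um=irframe(s,148,60,35)
try:
    r.move_l(tcp([.365,-.14,.25],Rm,D),Rm,velocity=.08)
    r.move_l(tcp([.345,-.18,.25],R1,D),R1,velocity=.05)
    r.move_l(tcp(gf+.06*u2,R2,D),R2,velocity=.08)
except r.Unreachable as e: print("UN",e)
print(r.current_clock(),r.current_q(),r.current_tcp_pos(),r.current_grip_width())
snap(r,"app",{'scene':(270,150,400,250),'top':(250,210,380,310)},6)
E
```

```text
21.8917 [-0.2404 -0.0155  0.3942  2.4445  0.5585  0.6062  0.0744] [ 0.3316 -0.2043  0.1455] 0.019304876565801057
```

View pics/app_top.png

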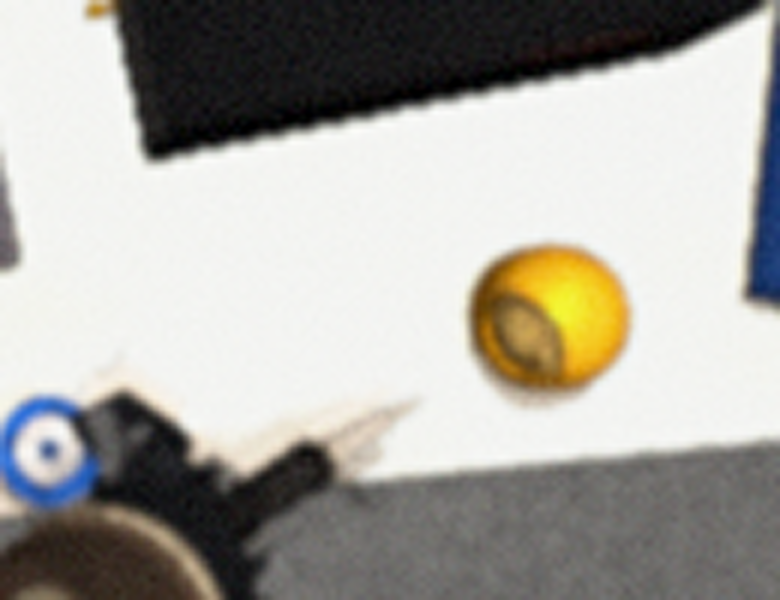

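View pics/app_scene.png

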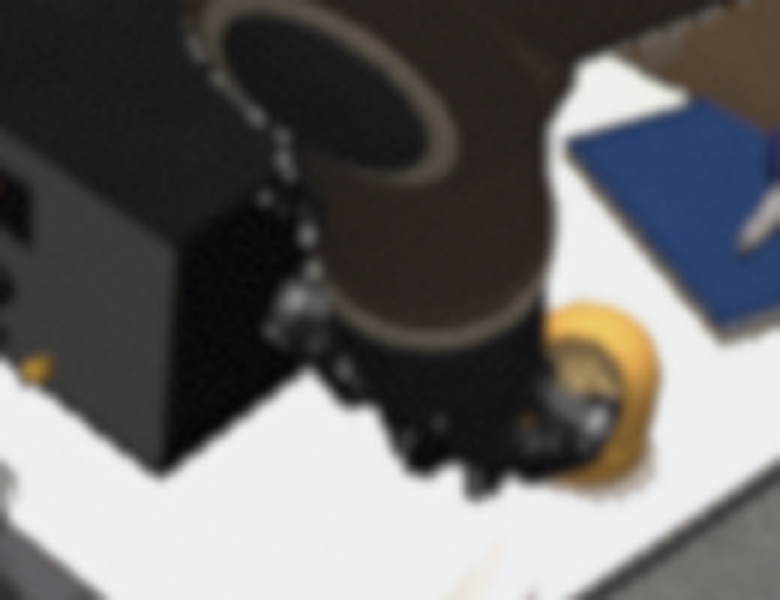

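```bash
python3 - <<'E'
from plan import *
from snap import snap
from workcell import r
s=-1;D=.0247
psi=111;h=hdir(psi)
R2,u2=irframe(s,psi,35,35);p=r.current_tcp_pos()
print("tip exp top px",proj('top',p-D*R2[:,1]-.1245*u2), "meas",(250+415/6-.5,210+402/6-.5))
Rm,um=irframe(s,160,45,35);R3,u3=irframe(s,207,35,35)
try:
    r.move_l(tcp([.345,-.18,.26],irframe(s,psi,45,35)[0],D),irframe(s,psi,45,35)[0],velocity=.12)
    r.move_l(tcp([.37,-.15,.30],Rm,D),Rm,velocity=.06)
    r.move_l(tcp([.40,-.12,.32],R3,D),R3,velocity=.06)
except r.Unreachable as e: print("UN",e)
print(r.current_clock(),r.current_q(),r.current_tcp_pos())
for n in('scene','top'):print(n,proj(n,[.40,-.12,.32]),proj(n,np.array([.40,-.12,.32])-.1245*u3))
snap(r,"view",{'scene':(200,120,330,220),'top':(200,180,330,280)},6)
E
```

```text
tip exp top px [318.4932 276.9494] meas (318.6666666666667, 276.5)
25.0833 [-0.5199 -0.2773  0.7435  2.164  -0.0447  0.9147  2.2929] [ 0.4073 -0.1162  0.2966]
scene [302.1955 170.6091] [258.7001 181.4801]
top [249.1943 268.8129] [224.8224 229.4883]
```

View pics/view_top.png

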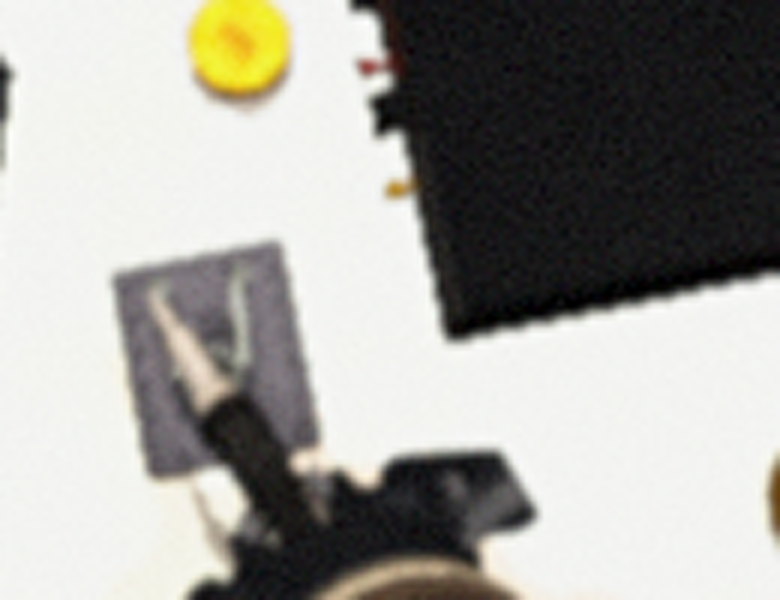

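View pics/view_scene.png

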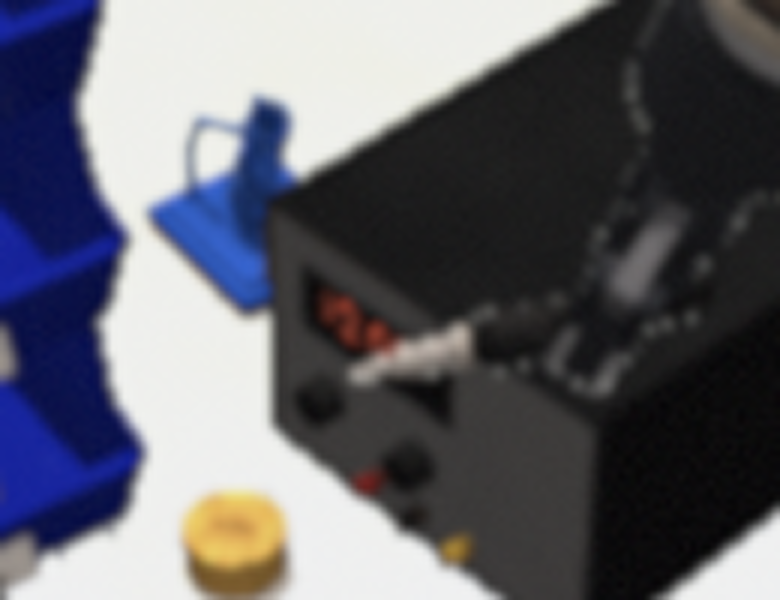

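```bash
python3 - <<'E'
from plan import *
s=-1;R3,u3=irframe(s,207,35,35)
T,e1=tri((257.6,182.6),(224.2,226.8));J,e2=tri((277.9,176.2),(236.3,245.9))
G=np.array([.40,-.12,.32]);print(T,e1,J,e2,"exp tip",G-.1245*u3,"exp joint",G-.06*u3)
n1=np.cross(ray('scene',(257.6,182.6))[1],ray('scene',(277.9,176.2))[1]);n2=np.cross(ray('top',(224.2,226.8))[1],ray('top',(236.3,245.9))[1])
u=np.cross(n1,n2);u/=np.linalg.norm(u);u*=np.sign(u[2])
v=(J-T)/np.linalg.norm(J-T)
for w in(u,v,u3): print(w,"elev",np.degrees(np.arcsin(w[2])),"az",np.degrees(np.arctan2(w[1],w[0]))%360)
print(np.linalg.norm(J-T), np.linalg.norm(T-G))
# bits: tip->grip dir
w=(G-T)/np.linalg.norm(G-T);print("tip-grip",np.degrees(np.arcsin(w[2])),np.degrees(np.arctan2(w[1],w[0]))%360)
# finer edges for line fits
for n,roi in(('top',(222,222,242,250)),('scene',(254,168,284,188))):
    im=cv2.imread(f"pics/raw_{n}_view.png");x0,y0,x1,y1=roi;k=20
    c=cv2.resize(im[y0:y1,x0:x1],None,fx=k,fy=k,interpolation=cv2.INTER_CUBIC)
    for i in range(0,x1-x0,5): cv2.putText(c,str(x0+i),(i*k+k//2,10),0,.35,(0,0,255));cv2.line(c,(i*k+k//2,0),(i*k+k//2,5),(0,0,255))
    for i in range(0,y1-y0,5): cv2.putText(c,str(y0+i),(0,i*k+k//2+4),0,.35,(0,0,255))
    cv2.imwrite(f"pics/v2_{n}.png",c)
E
```

```text
[ 0.4969 -0.0733  0.2412] 0.002736725693747449 [ 0.4504 -0.0968  0.2809] 0.0007308689197124095 exp tip [ 0.4909 -0.0737  0.2486] exp joint [ 0.4438 -0.0977  0.2856]
[-0.7012 -0.3633  0.6135] elev 37.840277287936594 az 207.38591853539532
[-0.71   -0.3581  0.6064] elev 37.33122313301967 az 206.76451264398065
[-0.7299 -0.3719  0.5736] elev 35.0 az 207.0
0.06547200306726932 0.13335846894772607
tip-grip 36.22946683149767 205.7134581095449
```

View pics/v2_top.png

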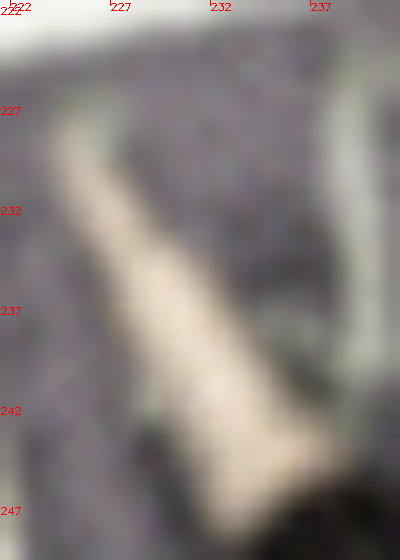

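View pics/v2_scene.png

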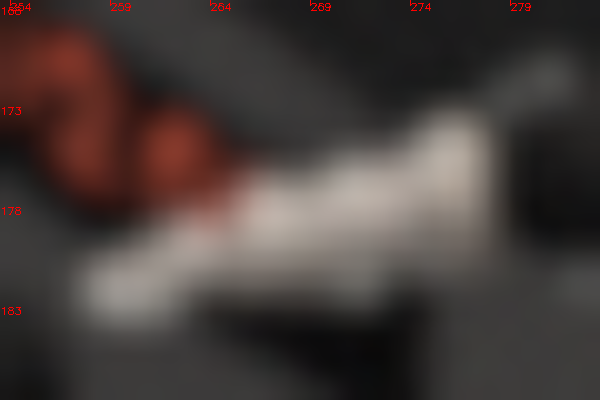

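```bash
python3 - <<'E'
from plan import *
s=-1;R3,u3=irframe(s,207,35,35);G=np.array([.40,-.12,.32])
for ts in((257.8,182),(257.4,182.3)):
  for tt in((224.5,228),(224.4,227.4),(224.5,228.6)):
    T,e1=tri(ts,tt);J,e2=tri((277.6,176.9),(235.4,245.5))
    n1=np.cross(ray('scene',ts)[1],ray('scene',(277.6,176.9))[1]);n2=np.cross(ray('top',tt)[1],ray('top',(235.4,245.5))[1])
    u=np.cross(n1,n2);u/=np.linalg.norm(u);u*=np.sign(u[2]);v=(J-T)/np.linalg.norm(J-T);w=(G-T)/np.linalg.norm(G-T)
    print(T-(G-.1245*u3),e1,J-(G-.06*u3),e2,[ (round(np.degrees(np.arcsin(x[2])),1),round(np.degrees(np.arctan2(x[1],x[0]))%360,1)) for x in(u,v,w)],np.linalg.norm(J-T),np.linalg.norm(T-G))
E
```

```text
[ 0.0036  0.0004 -0.0039] 0.0007773610275961341 [ 0.0072  0.0022 -0.0063] 0.0008272697985752408 [(np.float64(35.4), np.float64(207.0)), (np.float64(35.4), np.float64(207.1)), (np.float64(35.6), np.float64(206.3))] 0.05974822627149299 0.12951007302922118
[ 0.0047  0.0002 -0.0047] 0.0017809637344394856 [ 0.0072  0.0022 -0.0063] 0.0008272697985752408 [(np.float64(35.6), np.float64(206.5)), (np.float64(35.5), np.float64(206.3)), (np.float64(35.6), np.float64(206.0))] 0.060951715999381456 0.1307189590212455
[ 0.0024  0.0008 -0.003 ] 4.957014290188594e-05 [ 0.0072  0.0022 -0.0063] 0.0008272697985752408 [(np.float64(35.0), np.float64(207.9)), (np.float64(35.1), np.float64(208.1)), (np.float64(35.4), np.float64(206.8))] 0.05848578853006367 0.12823421690916206
[ 0.004   0.0008 -0.005 ] 1.2302982437531457e-05 [ 0.0072  0.0022 -0.0063] 0.0008272697985752408 [(np.float64(35.8), np.float64(207.1)), (np.float64(35.9), np.float64(207.2)), (np.float64(35.8), np.float64(206.4))] 0.060830773771041576 0.13059169057000708
[ 0.0051  0.0006 -0.0058] 0.0009917406037371437 [ 0.0072  0.0022 -0.0063] 0.0008272697985752408 [(np.float64(36.1), np.float64(206.5)), (np.float64(36.0), np.float64(206.4)), (np.float64(35.9), np.float64(206.0))] 0.062039116225068455 0.13180548864388159
[ 0.0028  0.0011 -0.0041] 0.0008392795630365608 [ 0.0072  0.0022 -0.0063] 0.0008272697985752408 [(np.float64(35.4), np.float64(207.9)), (np.float64(35.7), np.float64(208.2)), (np.float64(35.7), np.float64(206.8))] 0.0595624718812741 0.12931056040624764
```

```bash
cat >> plan.py <<'E'
C=np.array([.3948,-.370,0]);PSI=111.
L=.129
def final(psi=PSI,back=0.,L=L,C=C,iron=35.):
    h=hdir(psi);u=h*np.cos(np.radians(iron))+UP*np.sin(np.radians(iron))
    w=C+.0225*h+.054*UP
    R,_=irframe(-1,psi,iron-.6,35)
    tip=w+(.015+back)*u
    return tcp(tip+L*u,R,.0247),R,tip,w,u
E
python3 - <<'E'
from plan import *
from snap import snap
from workcell import r
s=-1;D=.0247
Rm,um=irframe(s,160,45,35);Rn,_=irframe(s,PSI,45,35)
try:
    r.move_l(tcp([.37,-.15,.30],Rm,D),Rm,velocity=.06)
    r.move_l(tcp([.345,-.18,.26],Rn,D),Rn,velocity=.06)
    p,R,tip,w,u=final(back=.03)
    r.move_l(p,R,velocity=.1)
    print(r.solve_ik(final()[0],R))
except r.Unreachable as e: print("UN",e)
r.wait(.2)
print(r.current_clock(),r.current_q(),r.current_tcp_pos()-p)
print("tip px",proj('top',tip),"wool",proj('top',w))
snap(r,"app2",{'scene':(300,170,400,250),'top':(290,235,370,295)},8)
E
```

```text
[-0.0589  0.1247  0.3507  2.4234  0.5871  0.4453  0.1375]
28.8167 [-0.1024  0.0502  0.3162  2.437   0.586   0.5297  0.0869] [ 0.0003 -0.      0.0003]
tip px [325.6555 272.7152] wool [335.9359 266.421 ]
```

View pics/app2_top.png

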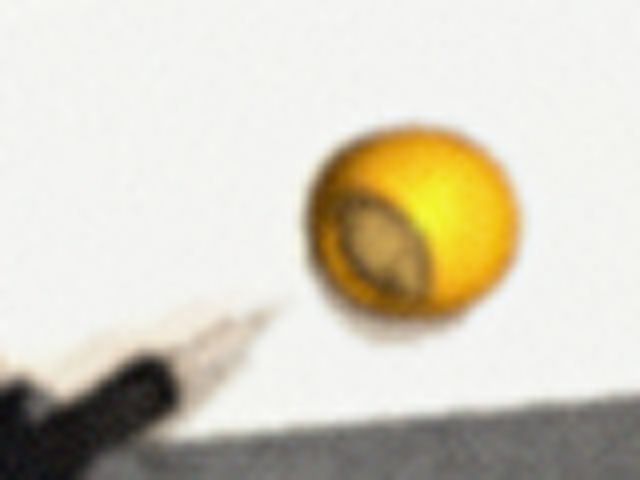

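View pics/app2_scene.png

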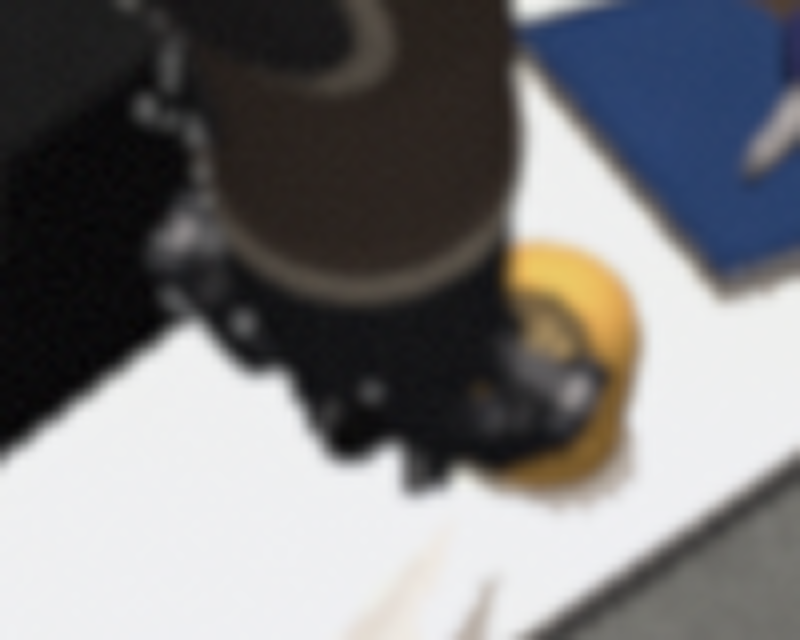

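```bash
python3 - <<'E'
from plan import *
im=cv2.imread("pics/raw_top_app2.png");x0,y0,x1,y1=295,245,357,288;k=12
p,R,tip,w,u=final(back=.03)
c=cv2.resize(im[y0:y1,x0:x1],None,fx=k,fy=k,interpolation=cv2.INTER_CUBIC).astype(float)
c=np.where(c>150,np.clip((c-150)*2.4,0,255),c*.9).astype(np.uint8)
t=lambda q:tuple(int(round(v)) for v in ((proj('top',q)-[x0,y0]+.5)*k-.5))
cv2.line(c,t(w),t(tip+.09*u),(255,0,255),1)
for q in(w,tip,tip+.0645*u): cv2.circle(c,t(q),4,(0,0,255),1)
cv2.imwrite("pics/app2z.png",c)
E
```

```text
(no output)
```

View pics/app2z.png

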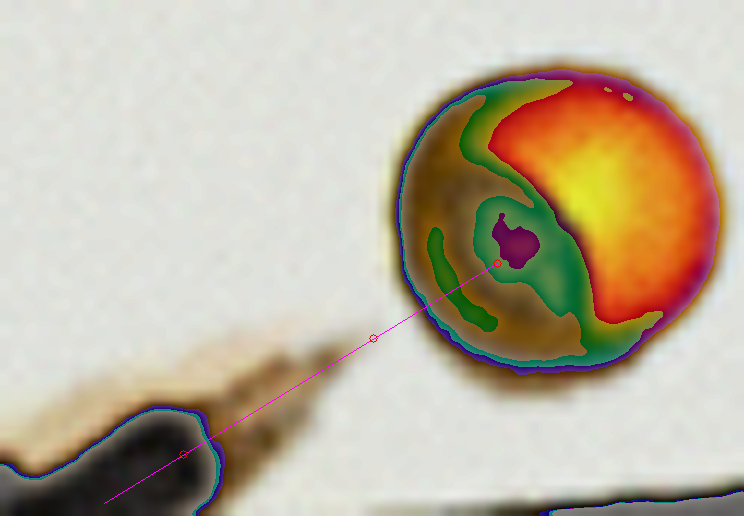

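```bash
python3 - <<'E'
from plan import *
from snap import snap
from workcell import r
p,R,tip,w,u=final()
r.move_l(p,R,velocity=.04);r.wait(.5)
print(r.current_clock(),r.current_tcp_pos()-p,r.current_force(),r.current_grip_width())
print("tip px",proj('top',tip),"wool",proj('top',w))
snap(r,"fin",{'scene':(0,0,512,384),'top':(0,0,512,384)},1.5)
im=cv2.imread("pics/raw_top_fin.png");x0,y0,x1,y1=300,240,360,285;k=12
c=cv2.resize(im[y0:y1,x0:x1],None,fx=k,fy=k,interpolation=cv2.INTER_CUBIC)
t=lambda q:tuple(int(round(v)) for v in ((proj('top',q)-[x0,y0]+.5)*k-.5))
for q in(w,tip): cv2.circle(c,t(q),4,(0,0,255),1)
cv2.imwrite("pics/finz.png",c)
E
```

```text
30.3167 [0. 0. 0.] [ 0.4901  0.7737 -1.1882] 0.019707205978839657
tip px [332.5745 268.479 ] wool [335.9359 266.421 ]
```

View pics/finz.png

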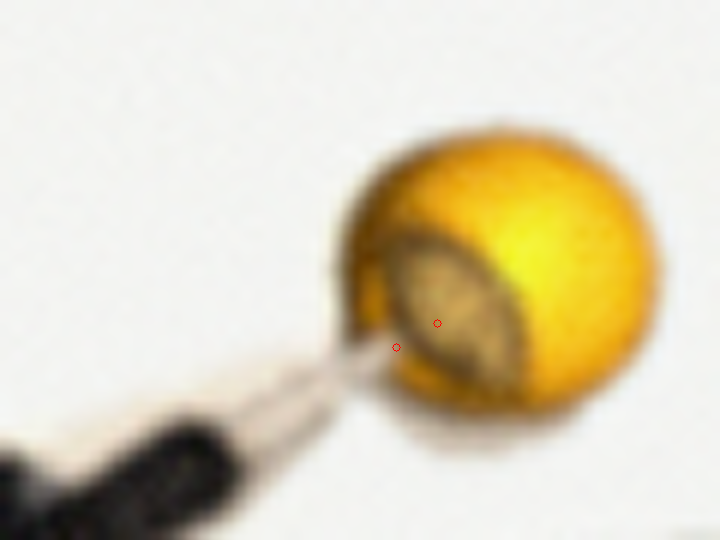

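View pics/fin_top.png

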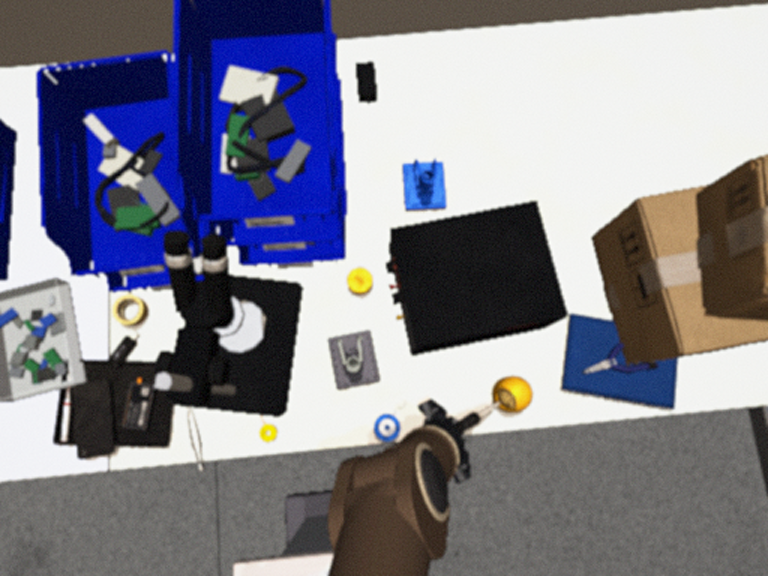

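View pics/fin_scene.png

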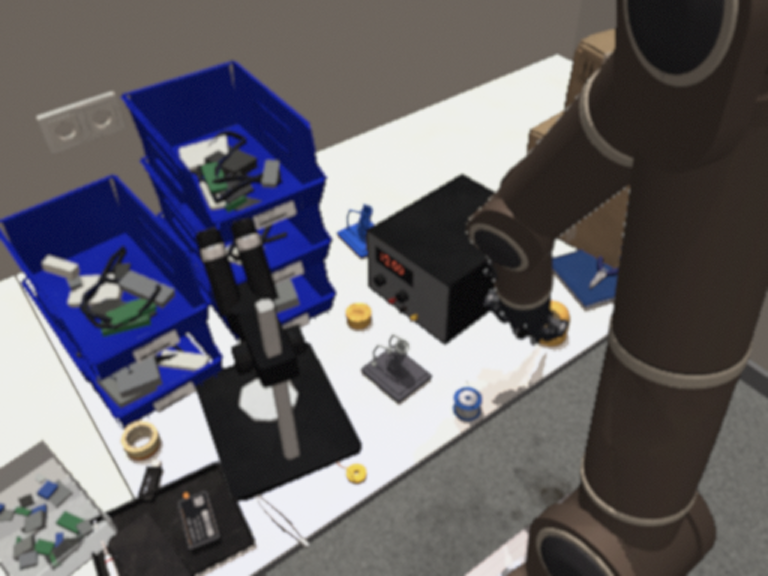

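```bash
python3 - <<'E'
from workcell import r
r.close_job();print(r.current_clock())
E
```

```text
the job is handed in; nothing more can be done
the job is handed in; nothing more can be done
```

I stood the tip cleaner upright and let go of it. Then I drew the iron out of its stand and handed the job in at about 30 s, still holding the iron in line with the cleaner's opening. No verdict is reported.

- **Cleaner:** it stands at about (0.395, −0.370) with its opening at roughly 111°. The top view alone gave 108° and the scene view alone 115°. I aimed at the joint fit of the two, so the heading is uncertain by about 3°.
- **Iron:** the grip held at 19.7 mm on the 20 mm handle. Triangulated before the final approach, its elevation was about 0.6° steeper than intended and its tip about 5 mm farther out. I corrected for both.
- **Final pose:** in the last top view the tip was within about 0.1 pixel of its computed place, 15 mm short of the wool on the opening's axis. Nothing was visibly touching, and the wrist force was only about 1.5 N.
- **Not checked:** the arm hid the tip from the scene camera in the final pose. The height and elevation there rest on the earlier measurement and the arm's own position, so they are good to about 1–2 mm and 1°.
- **Disagreement:** the visible wool came out about 6 mm deeper than the stated rim plane. I read this as a recess and used the stated geometry.
- **Bystanders:** the solder spool, wick and tin looked unmoved. I compared only the spool's pixel position, which matched within a pixel.

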